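Unlatch the sample case and hold its lid part-way open

TASK

Turn the turnbutton on the right side of the sample case a quarter turn towards the front, so that it lies along the case and clear of the still closed lid. Then raise the lid by its front bar handle and hold it open at 40 degrees from shut, give or take 5, so that the vials inside can be inspected. The lid drops when let go, so the program finishes with the gripper's fingers still holding it steady there, and the other things on the bench are left where they are.

Things in the scene. Friction and masses are not known exactly. Their poses are not given: they have to be found in the camera images.
- case: sample case, grey open-topped box fixed to the bench, 140 (x, front to back) x 220 (y) x 75 mm (z). Origin: centre of its underside, on the bench. -x is its front, facing roughly to the robot; +y its left; z up. It carries the lid and, on its right side, a pivot block with the turnbutton. Two lugs, 3 mm high, stick out 21 mm behind. Insert and vials inside are fixed.
- lid (a joint): lid angle, rad: 0 shut, growing as its front edge rises (40 degrees = 0.698), up to 1.6. Flat plate 142 x 222 x 8 mm, its top 84 mm above the bench when shut, 0.25 to 0.45 kg, hinged on the case's rear top edge; no stay, no spring, hardly any friction: it falls shut when let go. The turnbutton's blade blocks it while lying over its edge.
- lid_bar (a point): centre of the lid's handle, a round steel bar 10 mm thick along the case's y, 80 mm free between two side arms, its axis 42 mm in front of the lid's edge, 80 mm above the bench when shut, free space below. It moves on a 184 mm radius round the hinge axis and can turn between pads closed across it (along the case's x), so the tool can stay pointing down.
- lid_hinge (a point): middle of the lid's hinge axis, which runs along the case's y, 70 mm behind the case's centre and 76 mm above the bench.
- turnbutton (a joint): turnbutton angle, rad, about its vertical pivot, counterclockwise from above: 0 blade along the case's +y, across the lid's edge; 1.57 blade along the case's -x (to the front), parallel to the lid's side edge. Clear of the lid above 1.27. Stops at -0.35 and 1.6; starts within 0.25 of 0. Stays where it is left (friction about 0.05 N m).
- button_fin (a point): grip point on the turnbutton's upright fin, 107 mm above the bench. The fin is 10 mm thick, 34 mm long along the blade, 91 to 117 mm above the bench; pinch it from above across its thickness. The point is 3 mm from the pivot axis towards the blade's tip (its +y axis); the pivot is at x -20, y -130 mm in the case's frame.
- button_tip (a point): tip of the turnbutton's blade, 45 mm from the pivot axis, 89 mm above the bench. The blade is 12 mm wide and 6 mm thick.
- reagent_vial: bystander, to be left alone: a small capped bottle, 23 mm wide, 46 mm tall, standing on the bench to the left of the case. Origin: centre of its underside.
- red_cap: bystander, to be left alone: a loose tube cap, 17 mm wide, 25 mm tall, on the bench to the left of the case. Origin: centre of its underside.
- marker_pen: bystander, to be left alone: a marker pen, 135 mm long, lying on the bench to the right of the case. Origin: centre of its underside.
- bench_timer: bystander, to be left alone: a square kitchen-type timer with a round dial, 66 x 66 x 46 mm, at the front left of the bench. Origin: centre of its underside.
- label_roll: bystander, to be left alone: a roll of labels, 61 x 85 x 38 mm, on the bench well to the right. Origin: centre of its underside.
- kidney_dish: bystander, to be left alone: a shallow kidney-shaped steel dish, 72 x 164 x 28 mm, on the bench well to the right. Origin: centre of its underside.

How it is judged:
On the way, in this order (a step that is already met when the one before it is completed fails the run):
1. the turnbutton is turned clear of the lid (1.3 rad or more) while the lid is still shut (value of joint turnbutton above 1.3 rad and value of joint lid below 0.05 rad), for 0.2 s.
2. the fingers have raised the lid beyond 0.35 rad (value of joint lid above 0.35 rad and contact force between lid and the fingers above 0.4 N), for 0.2 s.
At the end, for the whole second after the job is handed in: the gripper's fingers hold the lid (contact force over 0.4 N) at rest between 35 and 45 degrees from shut (0.611 to 0.785 rad, slower than 0.05 rad/s), and the turnbutton is still clear of the lid (over 1.3 rad) (value of joint lid between 0.611 and 0.785 rad and velocity of joint lid between -0.05 and 0.05 rad/s and contact force between lid and the fingers above 0.4 N and value of joint turnbutton above 1.3 rad); the arm keeps its last pose, push and grip.
It fails at once if the lid is forced up against the turnbutton (over 0.1 rad while the turnbutton is below 1.15 rad) (value of joint lid above 0.1 rad and value of joint turnbutton below 1.15 rad).
It fails at once if a bystander (vial, cap, marker pen, timer, label roll or dish) is moved more than 30 mm (distance of any of reagent_vial, red_cap, marker_pen, bench_timer, label_roll, kidney_dish from where it was at the start of the episode above 0.03 m).
It also fails if it takes over 51 s, if anything falls off the work surface, if the arm or the gripper's body presses on something with over 40 N, if the wrist force passes 120 N, or if a joint passes its speed limit or range.

ROBOT

A 6-joint arm with a two-finger parallel gripper is mounted at the origin on a cart in front of the work surface, level with it; the furniture and walls round the work are solid. World frame = base frame: x ahead of the robot, y to its left, z up, the work surface at z = 0. Lengths are in m, angles in rad, forces in N, time in s.
With the tool pointing down it reaches from about 0.375 to 0.9 m from the base axis. Payload 3.1 kg.
Tool frame: the origin (TCP) lies on the centre line of the jaws, within the pads' length; the fingertips stand nose_length ahead of it and the grasp point (between the pads) lies 5 mm behind it (nose_length is the distance from the TCP to the fingertips, in m); z points along the fingers, y is the line along which they close (so a half turn about z gives the same grasp; the last joint's range is limited). The gripper opens to 85 mm and grips with 20 to 120 N. Pads are 22 mm wide; open, the fingers measure 114 mm over their backs; the gripper's body (76 mm by 85 mm) begins 54 mm behind the grasp point. The pads swing forward as they close: fully open they stand 13 mm farther back than shut.
Start: joints at [-1.317, 0.527, 1.433, -0, 1.181, -0.178], TCP at [0.262, -0.568, 0.245] pointing down, gripper open.
Joint ranges: [-3.08, 3.08], [-0.75, 2.2], [0.22, 2.44], [-1.43, 4.57], [0, 2.65], [-2.85, 2.85]. Speed limits (rad/s): [2.79, 2.79, 3.14, 3.14, 3.14, 3.14].

INTERFACE

Orientations are given as a 3x3 rotation matrix whose columns are the frame's x, y, z axes.
In Python, from cell import move_ptp, move_l, set_joints, gripper_open, gripper_close, hold, ik, capture, calibration, MotionError, job_done, read_clock, read_q, read_qd, read_joint_efforts, read_ee_pos, read_eef_rot, read_force, read_wrist_torque, read_opening, read_gripper_force, nose_length gives the robot as it stands. The module is installed in compiled form; this text tells all that it offers. Calls block until the motion is done:
- move_ptp(position, orientation): joint-space move of the TCP to a pose.
- move_l(position, frame=None, rate=0.15, stop_force=None): straight line of the TCP; frame=None keeps the orientation; rate is the mean speed in m/s. With stop_force (N) it stops when the force on the tool has changed by that much, and returns True; else False.
- set_joints(angles): joint-space move.
- gripper_open() and gripper_close(grasp_force=None): open the fingers fully, or close them until they stop; grasp_force is the grip in N (None keeps the last).
- hold(seconds).
- ik(position, orientation): joint angles nearest the present ones, or None.
- capture(name): name is "side" or "top"; returns the picture (480x640x3 uint8, blue, green, red); there is no depth.
- calibration(name): a dict with "vertical_fov" (degrees; the focal length in pixels is half the picture's height over the tangent of half this angle, whatever the lens; pixels are square), "cx", "cy" (the principal point, pixels), "rvec" (rotation vector, rad) and "tvec" (3), from world to camera coordinates, as OpenCV has them. Camera axes: x right, y down, z forward; pixel columns grow to the right and rows downward; lengths in m; the calibration is good to about 2 mm. A picture is of the moment at which its call begins. calibration takes no time and is no camera call.
A pose or a line that the arm cannot do raises MotionError and nothing moves.
- job_done(): hands the job in; it is judged then, once.
Readings, each from a call of its own:
- read_clock(): time.
- read_q(): joint angles.
- read_qd(): joint speeds.
- read_joint_efforts(): joint torques, N m.
- read_ee_pos(): TCP position.
- read_eef_rot(): TCP orientation.
- read_force(): force on the tool from outside, world axes, zero at the start.
- read_wrist_torque(): the same for the moment, N m.
- read_opening(): finger opening in m.
- read_gripper_force(): force on a finger pad.
Only numpy, scipy, OpenCV 4.12 (cv2) and the standard library are available. Lean on these libraries where they do the work, as an engineer would, in place of code of your own. Each camera call takes 0.05 s, during which the arm holds its last target. There are 200 camera calls.

## Working session

There is one attempt and no reset: what is moved stays moved. The work goes in short steps, each a Python script; the robot and the scene stay as the last script left them, time stands still between calls to the robot, and variables do not carry over. Pictures are saved under pics/ and viewed, at most 10 in all, crops included, and the job is handed in when it is done.

```bash
mkdir -p pics
python3 - <<'E'
from cell import *
import cv2
for n in("top","side"):
    cv2.imwrite(f"pics/{n}0.png",capture(n)); print(n,calibration(n))
print(nose_length if not callable(nose_length) else nose_length(),read_clock(),read_eef_rot())
E
```

```text
top {'vertical_fov': 47.41710524252592, 'cx': 312.613145311773, 'cy': 239.06328820723596, 'rvec': array([ 2.1680322 , -2.15701292,  0.17291934]), 'tvec': array([-0.04005609,  0.50919943,  1.48062347])}
side {'vertical_fov': 57.929016419347114, 'cx': 317.4959921825462, 'cy': 229.60022092857463, 'rvec': array([ 0.42113036, -2.64790984,  1.29845423]), 'tvec': array([0.47959906, 0.17747413, 1.16310652])}
0.014 0.1 [[ 9.08186976e-01  4.18564365e-01 -5.37883006e-04]
 [ 4.18564598e-01 -9.08185036e-01  1.90228542e-03]
 [ 3.07731593e-04 -1.95276963e-03 -9.99998046e-01]]
```

View pics/top0.png

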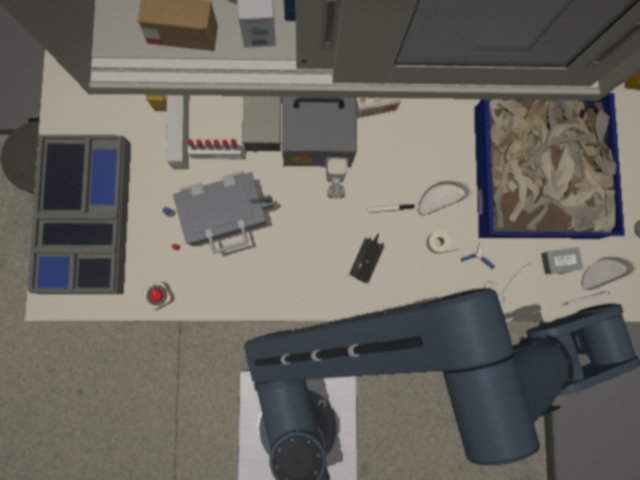

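View pics/side0.png

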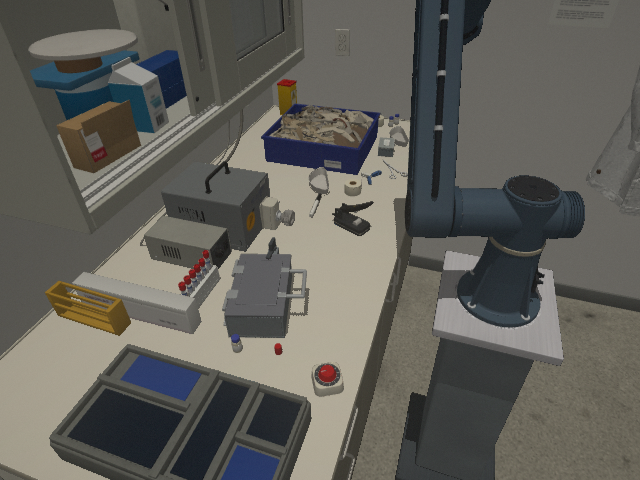

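The top view shows the case at about (222,208), with its bar handle at (235,242) and the turnbutton at (260,205). The side view shows the case at (260,290), the fin at (271,247) and the bar at (303,283). I'll enlarge both areas.

Run:
```python
import cv2,numpy as np
a=cv2.imread("pics/top0.png")[165:260,165:285];b=cv2.imread("pics/side0.png")[230:345,215:315]
cv2.imwrite("pics/ta.png",cv2.resize(a,None,fx=6.25,fy=6.25,interpolation=cv2.INTER_CUBIC))
cv2.imwrite("pics/sa.png",cv2.resize(b,None,fx=5,fy=5,interpolation=cv2.INTER_CUBIC))
```

```text
(no output)
```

View pics/ta.png

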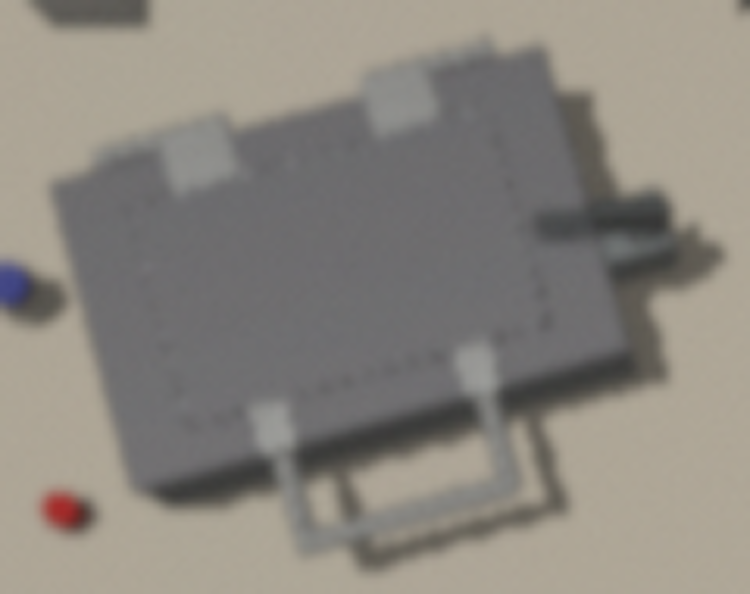

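View pics/sa.png

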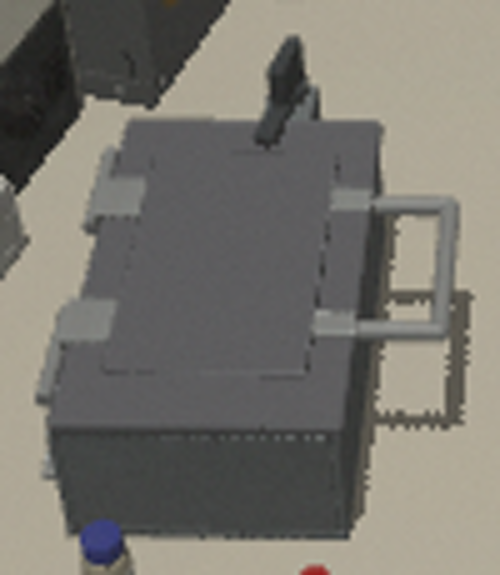

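The top crop (×6.25, origin 165,165) shows:
- lid corners at (52,185), (543,48), (632,350) and (135,488)
- bar corners at (308,541) and (510,490)
- blade tip at (540,222)
- fin top running from (597,217) to (668,210)

The side crop (×5, origin 215,230) shows lid corners at (130,120), (380,123), (343,430) and (48,428), and bar ends at (452,203) and (440,330).

```bash
cat > h.py <<'E'
import numpy as np,cv2
from cell import calibration
def ray(n,px):
    c=calibration(n);f=240/np.tan(np.radians(c["vertical_fov"]/2))
    R=cv2.Rodrigues(c["rvec"])[0];o=-R.T@c["tvec"]
    return o,R.T@np.array([(px[0]-c["cx"])/f,(px[1]-c["cy"])/f,1])
def onz(n,px,z):
    o,d=ray(n,px);return o+d*(z-o[2])/d[2]
T=lambda u:(165+(u[0]+.5)/6.25-.5,165+(u[1]+.5)/6.25-.5)
S=lambda u:(215+(u[0]+.5)/5-.5,230+(u[1]+.5)/5-.5)
E
cat > loc.py <<'E'
from h import *
# case frame lid-top corners RL, RR, FR, FL ; bar ends L,R (outer)
M=np.array([[71,111],[71,-111],[-71,-111],[-71,111]])/1e3
def fit(P):
    m=P.mean(0);H=(M-M.mean(0)).T@(P-m)
    a=np.arctan2(H[0,1]-H[1,0],H[0,0]+H[1,1]);R=np.array([[np.cos(a),-np.sin(a)],[np.sin(a),np.cos(a)]])
    return m-R@M.mean(0),a,R
for n,C,L in(("top",[(52,185),(543,48),(632,350),(135,488)],T),("side",[(48,428),(130,120),(380,123),(343,430)],S)):
    P=np.array([onz(n,L(c),.084)[:2] for c in C]);t,a,R=fit(P)
    print(n,t.round(4),a.round(4),"res mm",((P-(t+M@R.T))*1e3).round(1).tolist(),"sides",[round(float(np.linalg.norm(P[i]-P[i-1])),3) for i in range(4)])
    B=[(308,541),(510,490)] if n=="top" else [(440,330),(452,203)]
    for b in B: print(" bar",(R.T@(onz(n,L(b),.080)[:2]-t)).round(4))
    if n=="top":
        for u,z in(((540,222),.092),((597,217),.117),((668,210),.117)): print(" blade",(R.T@(onz(n,L(u),z)[:2]-t)).round(4))
    else:
        for u,z in(((266,140),.092),((287,38),.117),((283,75),.117)): print(" blade",(R.T@(onz(n,L(u),z)[:2]-t)).round(4))
E
python3 loc.py
```

```text
top [0.5875 0.2156] 0.2894 res mm [[-1.6, -1.4], [-2.2, 1.3], [0.9, 1.1], [3.0, -1.0]] sides [0.138, 0.219, 0.139, 0.219]
 bar [-0.1103  0.045 ]
 bar [-0.1132 -0.0435]
 blade [-0.0066 -0.0875]
 blade [-0.0168 -0.1118]
 blade [-0.0222 -0.1414]
side [0.5848 0.2193] 0.2933 res mm [[-1.4, -0.9], [-1.7, -0.4], [1.5, 2.0], [1.6, -0.7]] sides [0.139, 0.221, 0.138, 0.219]
 bar [-0.1109  0.0415]
 bar [-0.1117 -0.0501]
 blade [-0.0099 -0.0858]
 blade [-0.0168 -0.1425]
 blade [-0.0184 -0.1105]
```

Both views agree within about 3 mm: case at (0.586, 0.2175), yaw 0.291, button at about -0.22 rad. Next I'll pinch the fin.

```bash
cat > g.py <<'E'
from cell import *
import numpy as np,cv2
t=np.array([.586,.2175]);a=.291
c,s=np.cos(a),np.sin(a);R=np.array([[c,-s],[s,c]])
W=lambda x,y,z:np.r_[t+R@[x,y],z]
def down(p): return np.array([[-np.sin(p),np.cos(p),0],[np.cos(p),np.sin(p),0],[0,0,-1]]).T
def fin(th,z,dx=0,dy=0): return W(-.02-.003*np.sin(th)+dx,-.130+.003*np.cos(th)+dy,z),down(a+th)
def st(m): print(m,"t%.2f"%read_clock(),"p",read_ee_pos().round(4),"open %.4f"%read_opening(),"gf %.1f"%read_gripper_force(),"F",np.round(read_force(),1),"M",np.round(read_wrist_torque(),2),flush=True)
E
python3 - <<'E'
from g import *
def down_(p):pass
print(down(-1.14).round(2).tolist())
th=-.22
move_ptp(*fin(th,.22));st("above")
print("hit",move_l(fin(th,.107)[0],rate=.08,stop_force=8));st("down")
gripper_close(20);st("closed")
cv2.imwrite("pics/p1.png",np.hstack([cv2.resize(capture("top")[150:270,160:300],None,fx=2.8,fy=2.8),cv2.resize(capture("side")[210:330,215:355],None,fx=2.8,fy=2.8)]))
E
```

```text
[[0.91, 0.42, 0.0], [0.42, -0.91, 0.0], [0.0, 0.0, -1.0]]
above t2.73 p [0.6042 0.0892 0.22  ] open 0.0853 gf 0.0 F [-0.1 -0.9 -0.5] M [-0.01 -0.01 -0.04]
hit False
down t4.28 p [0.6043 0.0902 0.1076] open 0.0853 gf 0.0 F [ 0.4 -0.1 -0.1] M [ 0.01 -0.03  0.08]
closed t4.96 p [0.6082 0.0904 0.1077] open 0.0092 gf 27.4 F [ 6.6  1.9 -3.4] M [ 0.15 -0.98  0.02]
```

View pics/p1.png

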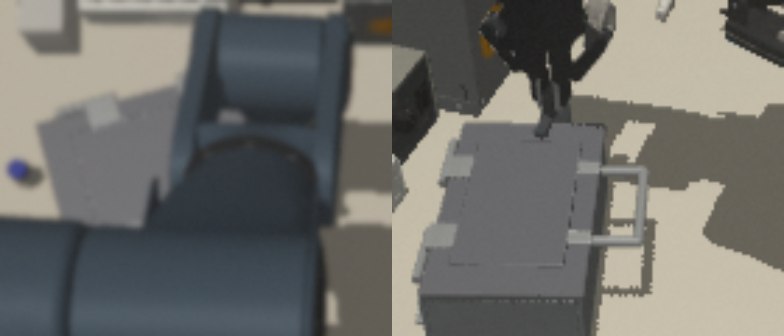

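The fin is pinched at (540,110) in the view, opening 9 mm. The arm was drawn 4 mm in x, so I'll correct the case by that and turn.

```bash
sed -i 's/t=np.array(\[.586,/t=np.array([.590,/' g.py
python3 - <<'E'
from g import *
for th in (-.22,.2,.6,1.0,1.3,1.53):
    move_ptp(*fin(th,.107)); st(th)
gripper_open();st("open")
E0=read_eef_rot(); p=read_ee_pos(); print("hit",move_l(np.r_[p[:2],.2],rate=.12)); st("up")
move_ptp(W(-.114-.10,0,.2),down(a)); st("front")
cv2.imwrite("pics/p2.png",np.hstack([cv2.resize(capture("top")[150:270,160:300],None,fx=2.8,fy=2.8),cv2.resize(capture("side")[210:330,215:355],None,fx=2.8,fy=2.8)]))
E
```

```text
-0.22 t5.31 p [0.6084 0.0904 0.1076] open 0.0092 gf 28.5 F [-0.6  0.9  4. ] M [ 0.11  0.03 -0.02]
0.2 t5.79 p [0.6067 0.0899 0.1076] open 0.0091 gf 28.7 F [-0.7  0.3  5.2] M [0.02 0.22 0.03]
0.6 t6.26 p [0.6054 0.0889 0.1075] open 0.0094 gf 28.8 F [-1.2 -0.1  5.7] M [-0.08  0.21 -0.02]
1.0 t6.72 p [0.6047 0.0874 0.1076] open 0.0094 gf 28.9 F [-2.6 -1.6  6.4] M [-0.3   0.29  0.03]
1.3 t7.12 p [0.6045 0.0861 0.1075] open 0.0092 gf 28.9 F [-2.4 -1.5  6. ] M [-0.41  0.3   0.05]
1.53 t7.45 p [0.6047 0.0852 0.1075] open 0.0093 gf 28.9 F [-3.  -3.1  6. ] M [-0.57  0.32  0.03]
open t8.17 p [0.6052 0.0865 0.1069] open 0.0852 gf 0.0 F [ 0.  -1.2 -0. ] M [ 0.   -0.02  0.03]
hit False
up t9.09 p [0.6046 0.0865 0.1993] open 0.0854 gf 0.0 F [ 0.2  0.4 -0.8] M [ 0.04 -0.    0.04]
front t10.58 p [0.3857 0.1561 0.1999] open 0.0852 gf 0.0 F [0.5 0.3 0.3] M [-0.04 -0.02 -0.  ]
```

View pics/p2.png

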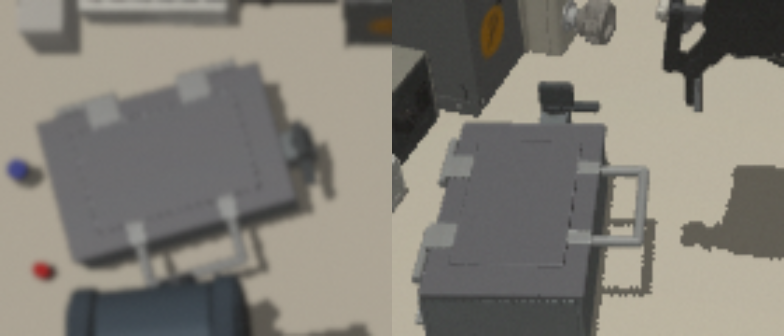

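The blade now points to the front: in the side view the fin is at (556,97) and the blade runs to (598,105), clear of the closed lid. Next is the bar. The open finger wouldn't fit between bar and lid if centred, so I'll go in 22 mm to the front and let the closing finger locate the bar.

Run:
```python
from g import *
move_ptp(W(-.136,0,.16),down(a))
print("hit",move_l(W(-.136,0,.074),rate=.08,stop_force=6));st("down")
gripper_close(20);st("touch")
x=(R.T@(read_ee_pos()[:2]-t))[0]; o=read_opening(); bx=x+o/2-.005; print("case x",x,"bar x",bx)
if o>.012:
    for k in range(1,6):
        move_l(W(x+(bx-x)*k/5,0,.074),rate=.04); st(k)
        if read_opening()<.0105: break
```

```text
hit False
down t12.35 p [0.4601 0.1785 0.0744] open 0.0853 gf 0.0 F [-0.1 -1.5  0.7] M [ 0.04  0.04 -0.01]
touch t13.03 p [0.4808 0.1841 0.0784] open 0.0094 gf 23.8 F [23.8 20.2 -2.4] M [ 3.12 -3.59  0.23]
case x -0.11422584586686152 bar x -0.1145312447624215
```

The arm yielded, and the bar is now gripped at case x -0.1145 (expected -0.114), opening 9.4 mm. I'll relax the side load, firm the grip and lift along the arc to about 20°, then check.

```bash
cat >> g.py <<'E'
def arc(ph,dz=-.003): 
    r=.184; b0=np.arctan2(.004,.1845)
    return W(.070-r*np.cos(ph+b0),0,.076+r*np.sin(ph+b0)+dz)
def ang():
    p=read_ee_pos();x=(R.T@(p[:2]-t))[0];return np.degrees(np.arctan2(p[2]+.003-.076,.070-x))-1.2
E
python3 - <<'E'
from g import *
move_l(arc(0),rate=.03);st("relax")
gripper_close(45);st("grip")
for d in (5,10,15,20,24): move_l(arc(np.radians(d)),rate=.06);st(d);print(ang())
cv2.imwrite("pics/p3.png",np.hstack([cv2.resize(capture("top")[150:270,160:300],None,fx=2.8,fy=2.8),cv2.resize(capture("side")[210:330,215:355],None,fx=2.8,fy=2.8)]))
E
```

```text
relax t13.92 p [0.481  0.1846 0.0778] open 0.0091 gf 24.0 F [ 0.4 -1.1  6.9] M [-0.1  -0.12  0.11]
grip t14.13 p [0.481  0.1845 0.0779] open 0.0081 gf 43.9 F [ 0.2 -0.3  8. ] M [-0.07 -0.08  0.08]
5 t14.55 p [0.4817 0.1848 0.0931] open 0.0084 gf 43.8 F [ 2.  -2.1 -2.6] M [-0.28 -0.24  0.06]
5.074664112104053
10 t14.97 p [0.484  0.1855 0.1092] open 0.0080 gf 43.8 F [ 1.5 -4.1 -2.2] M [-0.71 -0.22  0.04]
10.13278229534819
15 t15.38 p [0.4873 0.1865 0.1245] open 0.0084 gf 43.8 F [ 2.3 -5.2 -2.1] M [-0.89 -0.14  0.05]
14.993446639705379
20 t15.80 p [0.4919 0.1879 0.1395] open 0.0081 gf 43.8 F [ 1.7 -5.5 -2.4] M [-0.88 -0.01  0.01]
19.893997919268877
24 t16.17 p [0.4963 0.1892 0.151 ] open 0.0086 gf 43.8 F [ 0.6 -4.6 -3.3] M [-0.9   0.03  0.02]
23.719897264942198
```

View pics/p3.png

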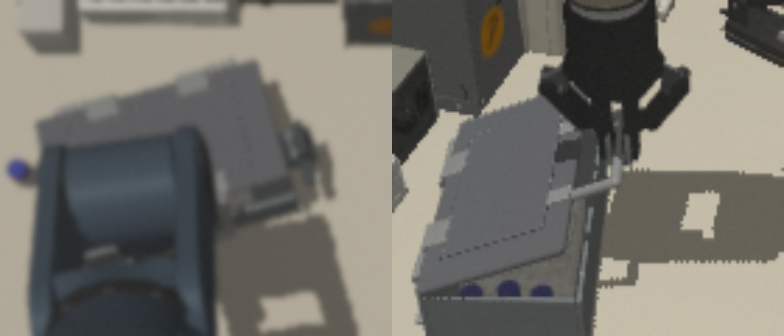

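The lid is raised about 24° and held at the bar (side view 618,175), with the vials visible at (510,290). I'll continue to 40°, watching the force.

Run:
```python
from g import *
for d in (28,32,35,38,40):
    if move_l(arc(np.radians(d)),rate=.05,stop_force=12): print("stopped")
    st(d);print(ang())
hold(.8);st("hold");print(ang())
cv2.imwrite("pics/p4.png",np.hstack([cv2.resize(capture("top")[150:270,160:300],None,fx=2.8,fy=2.8),cv2.resize(capture("side")[210:330,215:355],None,fx=2.8,fy=2.8)]))
```

```text
28 t16.68 p [0.5015 0.1908 0.1623] open 0.0082 gf 43.8 F [-0.1 -5.9 -2.8] M [-0.92  0.19  0.06]
27.59636459569628
32 t17.08 p [0.5074 0.1926 0.1732] open 0.0084 gf 43.8 F [-1.2 -5.6 -0.9] M [-0.94  0.33  0.03]
31.47322324809461
35 t17.43 p [0.5122 0.194  0.1812] open 0.0081 gf 43.9 F [-2.5 -6.2  0.3] M [-1.04  0.41  0.05]
34.39077549605087
38 t17.77 p [0.5173 0.1956 0.1886] open 0.0083 gf 44.0 F [-2.6 -5.4  0.5] M [-1.05  0.69  0.04]
37.19256841032847
40 t18.04 p [0.521  0.1967 0.1937] open 0.0079 gf 44.1 F [-3.7 -7.   3.3] M [-1.13  0.71  0.04]
39.15110487579369
hold t18.84 p [0.5209 0.1967 0.1936] open 0.0081 gf 44.1 F [-3.3 -6.5  2. ] M [-1.13  0.74 -0.  ]
39.11949420549593
```

View pics/p4.png

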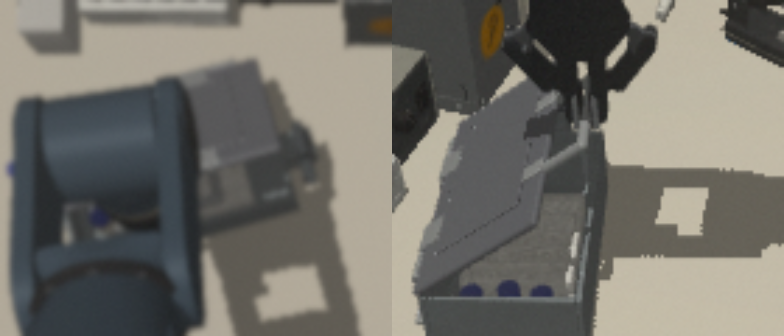

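The lid is open with the bar held at (585,130). Its left edge runs from (418,290) to its front corner at about (539,224). I'll check the angle by casting that corner onto the lid's left side plane.

Run:
```python
from g import *; from h import ray
for u,v in((539,224),(416,290)):
    o,d=ray("side",((u-392)/2.8+215,v/2.8+210)); n=np.r_[R[:,1],0]; p0=W(.07,.111,.076)
    P=o+d*(n@(p0-o))/(n@d); q=P-p0; x=-(q[:2]@R[:,0]); print(x,q[2],np.degrees(np.arctan2(q[2],x)))
```

```text
0.11485386064295337 0.09026877207424251 38.1653848962366
0.0035772749873881396 0.01034436792507816 70.92366190462207
```

The corner gives 36–38° and the kinematics give 39°. I'll raise it by 1.5° to centre it, settle and hand in.

Run:
```python
from g import *
move_l(arc(np.radians(41.7)),rate=.03,stop_force=12);hold(1.0);st("end");print(ang())
print(job_done())
```

```text
end t20.27 p [0.5241 0.1976 0.1975] open 0.0079 gf 44.1 F [-3.8 -6.6  2.4] M [-1.13  0.85  0.05]
40.6751274776773
the job is handed in; nothing more can be done
None
```

I turned the turnbutton clear to the front and raised the lid; the gripper was holding it at about 40° (40.7° from the arm's position; a camera check before a final 1.5° raise read 36–38°) when I handed the job in at 20 s, and no verdict came back.

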